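# Set out a herb order for tying and stamping

### The arm

A 6-joint arm with a two-finger parallel gripper is mounted at the origin on a cart in front of the work surface, level with it; the furniture and walls round the work are solid. World frame = base frame: x ahead of the robot, y to its left, z up, the work surface at z = 0. Lengths are in mm, angles in rad, forces in N, time in s.
With the tool pointing down it reaches from about 350 to 875 mm from the base axis. Payload 4.2 kg.
Tool frame: the origin (TCP) lies between the finger pads; the fingertips stand 14 mm ahead of it and the grasp point (between the pads) lies 5 mm behind it; z points along the fingers, y is the line along which they close (so a half turn about z gives the same grasp; the last joint's range is limited). The gripper opens to 85 mm and grips with 20 to 120 N. Pads are 22 mm wide; open, the fingers measure 114 mm over their backs; the gripper's body (76 mm by 85 mm) begins 54 mm behind the grasp point. The pads swing forward as they close: fully open they stand 13 mm farther back than shut.
Start: joints at [1.444, 0.385, 0.008, 0, -1.194, -0.259], TCP at [235.155, 579.052, 245.312] pointing down, gripper open.
Joint ranges: [-3.14, 3.14], [-1.21, 2.06], [-1.07, 1.41], [-3.16, 2.05], [-2.99, -0.16], [-3.1, 3.1]. Speed limits (rad/s): [2.79, 2.79, 3.14, 3.14, 3.14, 3.14].

### API

Orientations are given as a unit quaternion [x, y, z, w].
In Python, from bench import * gives the robot as it stands.
- The arm moves only by the tool carry_out, never from a script. Its argument "motion" is a list of rows, each a list of 7 numbers: the turn, a rotation vector about the tool's x, y, z in rad, then the shift along the tool's x, y, z in mm, then the opening, from -1 (shut) to 1 (fully open), so that 0 is half open. A call has 1 to 5 rows; each row is the pose to reach, as a shift and turn from the pose commanded when the call began, along the tool's axes at that moment; what a row does not reach only later rows make up. A row lasts 1/8 s, in which the tool goes at most 62.5 mm and 10.7 degrees, less where a joint would pass 70% of its speed; a pose out of reach is approached as far as the arm can. A call with a gripper value outside its range is refused whole. The fingers move at their own pace and stop on an object; the grip force is fixed at half the most. Time passes only in rows, so rows that repeat a pose let the fingers close. It gives the time, the measured TCP pose, the force, the opening and the grip force at its end, in the units of the state.
- read_state(): the state, without advancing time (a new reading comes with each control period).
- get_image(name): name is "scene" or "top" or "wrist"; returns a dict with "color" (480x640x3 uint8, blue, green, red), "mtx" (3x3 intrinsics, pixels), "position" and "orientation" of the camera in the world. Camera axes: x right, y down, z forward; pixel columns grow to the right and rows downward; lengths in mm; the calibration is good to about 2 mm. A picture is of the moment at which its call begins. There is no depth.
- job_done(): hands the job in; it is judged then, once.
The state is a dict: "clock": time; "joints": joint angles; "joint_vel": joint speeds; "joint_efforts": joint torques, N m; "position": TCP position; "ee_rot": TCP orientation; "contact_force": force on the tool from outside, world axes, zero at the start; "wrist_torque": the same for the moment, N m; "gripper_width": finger opening in mm; "grasp_force": force on a finger pad.
Only numpy, scipy, OpenCV 4.12 (cv2) and the standard library are available. Lean on these libraries where they do the work, as an engineer would, in place of code of your own. Each camera call takes 0.05 s, during which the arm holds its last target. There are 200 camera calls.

### The job

Set out this order ready for tying and stamping: lay the large herb packet on the middle of the order pad with its long sides along the pad's long sides, and the small packet squarely on top of it the same way round. Stand the stamp midway between the pad and the ink tin, and stand the string spool on the opposite side of the pad, level with the pad's middle and about 3 cm clear of its edge. Leave the mortar and the tincture bottle where they are.

Things in the scene. Friction and masses are not known exactly. Their poses are not given: they have to be found in the camera images.
- order_pad: order pad: a notebook with a black cover, lying flat and fixed to the counter, 148 (own x) x 110 (own y) x 12 mm thick (a wire binding rises to 16 mm along one long edge). Origin at the centre of its underside; its long sides run along its own x, which points roughly away from the robot; the tin and the empty side are on its +y and -y sides.
- ink_tin: closed flat ink tin, blue, 62 (own x) x 92 (own y) x 14 mm, fixed to the counter about 210 mm from the pad's centre to the left or right of it (along the pad's +y or -y), nearly square with the pad. Origin at the centre of its underside.
- large_packet: large herb packet: brown paper packet with sloping sides, tied with string, red label; at its foot 66 (own x) x 82 (own y) mm, its flat top is 44 mm high, string to 52 mm. The long sides lean in: 62 mm wide at 14 mm height, 50 mm at 38 mm height. Rigid, 60 to 80 g. Origin at the centre of its underside, z up; its long sides run along own y. Grasp across own x.
- small_packet: small herb packet, the same shape but smaller: at its foot 56 (own x) x 70 (own y) mm, its flat top is 37 mm high, string to 45 mm. 53 mm wide at 12 mm height, 42 mm at 33 mm height. Rigid, 50 to 70 g. Origin at the centre of its underside, z up; its long sides run along own y. On the large packet it rests on the 44 mm high flat top (the string gives way).
- stamp: rubber stamp standing upright on the counter near the robot: foot 20 (own x) x 36 (own y) x 16 mm, round turned handle, 27 mm wide bulb from 34 to 70 mm height; about 45 g. Origin at the centre of its underside, z up. Its yaw does not matter. Grasp the bulb about 50 mm above the foot.
- string_spool: wooden spool of white cotton string standing on end, 41 mm diameter, 45 mm tall, about 50 g. Origin at the centre of its underside, z along its axis.
- mortar: small bronze mortar, 56 mm diameter, 55 mm tall, loose; not to be disturbed. Origin at the centre of its underside.
- tincture_bottle: small dark tincture bottle with a screw cap, 28 mm diameter, 69 mm tall, loose; not to be disturbed. Origin at the centre of its underside.

How it is judged (in metres and radians):
At the end, for the whole second after the job is handed in: Packets flat and stacked, centred on the pad within 15 and each other within 13 mm, aligned within 0.2 rad. Stamp upright within 122 mm of pad and tin centres, spool upright at 88-122 mm on the other side, both within 18 mm of the pad's cross centre line. All at rest, bystanders unmoved (horizontal distance between large_packet and order_pad below 0.015 m and angle between the y axis of large_packet and the x axis of order_pad, either way round below 0.2 rad and z of large_packet in the frame of order_pad between 0.006 and 0.018 m and angle between each of large_packet, stamp, string_spool's own z axis and vertical below 0.1 rad and horizontal distance between small_packet and large_packet below 0.013 m and angle between the y axis of small_packet and the y axis of large_packet, either way round below 0.2 rad and z of small_packet in the frame of large_packet between 0.036 and 0.05 m and angle between small_packet's own z axis and vertical below 0.12 rad and horizontal distance between stamp and order_pad below 0.122 m and horizontal distance between stamp and ink_tin below 0.122 m and x of stamp in the frame of order_pad between -0.018 and 0.018 m and height (world z) of stamp between -0.005 and 0.006 m and x of string_spool in the frame of order_pad between -0.018 and 0.018 m and height (world z) of string_spool between -0.005 and 0.006 m and ((y of ink_tin in the frame of order_pad above 0 m and y of string_spool in the frame of order_pad between -0.122 and -0.088 m and y of stamp in the frame of order_pad between 0.06 and 0.15 m) or (y of ink_tin in the frame of order_pad below 0 m and y of string_spool in the frame of order_pad between 0.088 and 0.122 m and y of stamp in the frame of order_pad between -0.15 and -0.06 m)) and linear speed of each of large_packet, small_packet, stamp, string_spool below 0.02 m/s); the robot touches nothing.
It fails at once if the mortar is moved more than 20 mm or tipped (distance of mortar from where it was at the start of the episode above 0.02 m or angle between mortar's own z axis and vertical above 0.3 rad).
It fails at once if the tincture bottle is moved more than 20 mm or tipped (distance of tincture_bottle from where it was at the start of the episode above 0.02 m or angle between tincture_bottle's own z axis and vertical above 0.3 rad).
It also fails if it takes over 118 s, if anything falls off the work surface, if the arm or the gripper's body presses on something with over 40 N, if the wrist force passes 120 N, or if a joint passes its speed limit or range.

## Working session

There is one attempt and no reset: what is moved stays moved. The work goes in short steps, Python scripts to look and compute and a tool call to move; the robot and the scene stay as the last step left them, time stands still between calls to the robot, and variables do not carry over. Pictures are saved under pics/ and viewed, at most 14 in all, crops included, and the job is handed in when it is done.

Besides the shell and the picture viewer there is one more tool, called after "Call:" as a command line: name --pt "numbers of a row" for each row, then --argument value for the rest. carry_out: Moves the arm, as the interface text tells. Its arguments: {"type":"object","properties":{"motion":{"type":"array"}},"required":["motion"]}

```bash
mkdir -p pics; ls; cat > h.py <<'E'
from bench import *
import numpy as np, cv2
from scipy.spatial.transform import Rotation as R
def ray(im,uv,h):
    K=np.array(im["mtx"]);Rm=R.from_quat(im["orientation"]).as_matrix();p=np.array(im["position"])
    uv=np.atleast_2d(uv).astype(float)
    d=(Rm@np.linalg.inv(K)@np.c_[uv,np.ones(len(uv))].T).T
    return p+d*((h-p[2])/d[:,2])[:,None]
def tool(target):
    "shift in current tool axes to reach target xyz (TCP)"
    s=read_state();return R.from_quat(s["ee_rot"]).inv().apply(np.array(target)-np.array(s["position"]))
E
python3 - <<'E'
from h import *
for n in("top","scene"):
    im=get_image(n);cv2.imwrite(f"pics/{n}0.png",im["color"]);print(n,im["mtx"],im["position"],im["orientation"])
s=read_state();print(s);print(R.from_quat(s["ee_rot"]).as_matrix())
E
```

```text
pics
top [[607.65698555   0.         318.39410283]
 [  0.         607.65698555 239.29824326]
 [  0.           0.           1.        ]] [4.76641861e+02 7.56899369e-01 1.46794158e+03] [-0.70274005  0.71011023 -0.026416    0.034671  ]
scene [[541.4604059    0.         320.23744718]
 [  0.         541.4604059  235.18310546]
 [  0.           0.           1.        ]] [-228.70723785 -404.19618143  576.55020314] [ 0.74004221 -0.44849027  0.27088742 -0.42167998]
{'clock': 0.1, 'joints': array([ 1.44361189e+00,  3.85480061e-01,  6.76236071e-03, -4.18785829e-04,
       -1.19397447e+00, -2.58615627e-01]), 'joint_vel': array([-0.00108818, -0.00151289,  0.00346085,  0.00233753,  0.00013533,
        0.00129891]), 'joint_efforts': array([-6.35890028e-04, -3.93319523e+01,  1.88931137e+01,  4.19796869e+00,
       -2.56531071e-03,  2.02495215e-06]), 'position': array([234.98084193, 578.62127362, 244.33304453]), 'ee_rot': array([ 9.81437141e-01, -1.91781651e-01, -1.31959901e-04,  9.58658202e-04]), 'contact_force': array([ 0.71197947, -0.76083501,  0.18206803]), 'wrist_torque': array([-0.00595357, -0.00211721, -0.01111756]), 'grasp_force': 0.0, 'gripper_width': 85.41407170710353}
[[ 9.26439562e-01 -3.76443018e-01 -6.26726801e-04]
 [-3.76443524e-01 -9.26437758e-01 -1.83111055e-03]
 [ 1.08685411e-04  1.93234051e-03 -9.99998127e-01]]
```

View pics/top0.png

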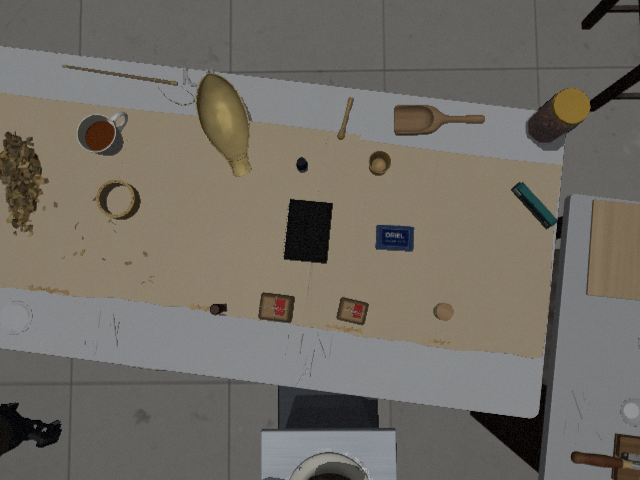

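View pics/scene0.png

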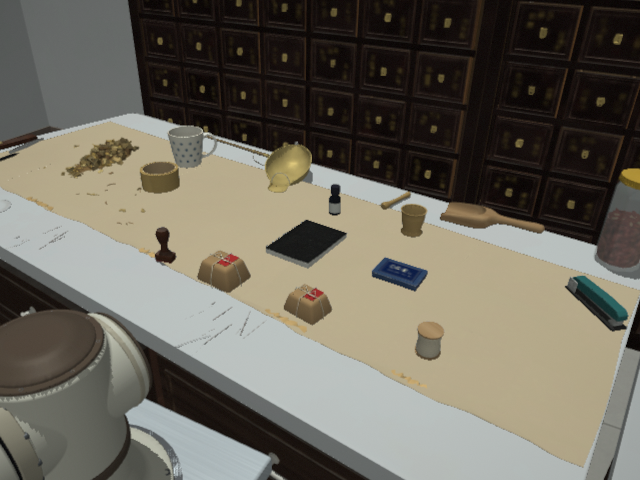

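The top view shows the pad at (309,231), tin (395,237), large packet (277,307), small packet (352,310), stamp (218,309), spool (444,311), bottle (302,164) and mortar (379,162). The scene view agrees with this. The tin is on the robot's right (-y), so the stamp goes to -y and the spool to +y.

```bash
cat > m.py <<'E'
from h import *
im=get_image("top");c=im["color"];hsv=cv2.cvtColor(c,cv2.COLOR_BGR2HSV)
def blob(name,box,mask,h):
    x0,y0,x1,y1=box;m=np.zeros(mask.shape,np.uint8);m[y0:y1,x0:x1]=mask[y0:y1,x0:x1]*255
    cs,_=cv2.findContours(m,cv2.RETR_EXTERNAL,cv2.CHAIN_APPROX_NONE);k=max(cs,key=cv2.contourArea)
    w=ray(im,k[:,0,:],h)[:,:2].astype(np.float32);(cx,cy),(a,b),t=cv2.minAreaRect(w)
    if a<b:a,b,t=b,a,t+90
    print(name,"c %.0f %.0f long %.0f short %.0f long-axis yaw %.1f"%(cx,cy,a,b,(t+90)%180-90))
H,S,V=[hsv[...,i].astype(int) for i in range(3)]
bg=np.median(c[215:225,250:275].reshape(-1,3),0);diff=np.abs(c.astype(int)-bg).sum(2)
blob("pad",(275,190,345,275),V<50,12)
blob("tin",(365,215,425,260),(H>100)&(H<130)&(S>100),14)
blob("large foot",(250,285,302,330),diff>75,10)
blob("small foot",(330,288,375,330),diff>75,10)
blob("stamp",(203,296,232,322),V<100,30)
blob("spool",(430,298,458,325),diff>40,45)
blob("mortar",(362,145,397,180),diff>60,55)
blob("bottle",(290,150,315,178),V<100,50)
for n,(x0,y0,x1,y1) in dict(l=(250,285,302,330)).items(): print(diff[307,250:302])
cv2.imwrite("pics/crop.png",cv2.resize(c[270:340,200:460],None,fx=3,fy=3,interpolation=cv2.INTER_CUBIC))
E
python3 m.py
```

```text
pad c 625 42 long 145 short 104 long-axis yaw -6.2
tin c 605 -165 long 88 short 58 long-axis yaw 86.2
large foot c 441 120 long 82 short 65 long-axis yaw 82.3
small foot c 432 -62 long 69 short 57 long-axis yaw 76.2
stamp c 439 254 long 40 short 28 long-axis yaw -89.7
spool c 429 -271 long 46 short 39 long-axis yaw 88.5
mortar c 778 -129 long 57 short 49 long-axis yaw -1.0
bottle c 778 55 long 36 short 26 long-axis yaw -0.5
[  3.   2.   8.  10.   4.   4.   7.   3.  11. 190. 236. 210. 147. 107.
  64.  60.  96. 145.  72. 102.  91.  88.  87.  70. 122.  89. 160. 103.
 120. 199. 107. 221. 177. 188. 186. 107. 114. 147. 196. 239. 240. 270.
 263. 212.   2.   5.   2.   4.   3.   7.  14.   5.]
```

View pics/crop.png

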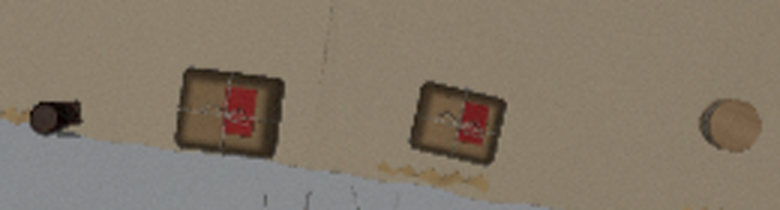

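Measured sizes and the 208 mm pad–tin distance match the given values, so I'll set out toward the large packet.

```bash
cat > go.py <<'E'
import sys
from h import *
# go.py x y z yawY : shift/turn in tool axes to reach TCP xyz, tool y axis at world yaw (mod 180 -> nearest 360 as given)
def go(x,y,z,yaw):
    s=read_state();q=R.from_quat(s["ee_rot"]);a=np.radians(yaw)
    Y=np.array([np.cos(a),np.sin(a),0]);Z=np.array([0,0,-1.]);X=np.cross(Y,Z)
    t=(q.inv()*R.from_matrix(np.c_[X,Y,Z])).as_rotvec()
    yy=q.as_matrix()[:,1]
    print("pos",np.round(s["position"],1),"yawY %.1f"%np.degrees(np.arctan2(yy[1],yy[0])),"t %.1f w %.1f F"%(s["clock"],s["gripper_width"]),np.round(s["contact_force"],1))
    print("turn",np.round(t,3),"shift",np.round(tool([x,y,z]),1),"j",np.round(s["joints"],2))
if __name__=="__main__": go(*map(float,sys.argv[1:5]))
E
python3 go.py 441 120 200 172.3
```

```text
pos [235.  578.7 244.5] yawY -112.1 t 0.1 w 85.7 F [-0.5 -0.1  0.1]
turn [ 1.000e-03 -1.000e-03  1.319e+00] shift [363.5 347.3  45.1] j [ 1.44  0.39  0.01 -0.   -1.19 -0.26]
```

Call:
carry_out --pt "0 0 0.16 40 40 0 1" --pt "0 0 0.32 80 77 0 1" --pt "0 0 0.48 120 115 0 1" --pt "0 0 0.65 160 153 0 1" --pt "0 0 0.82 200 191 0 1"

```text
clock: 0.78
position: [348.9, 325.0, 245.2]
ee_rot: [0.822, -0.569, -0.0, 0.0]
contact_force: [0.4, 0.2, 0.1]
gripper_width: 85.5
grasp_force: 0.0
```

```bash
python3 go.py 441 120 200 172.3
```

```text
pos [348.9 325.  245.2] yawY -159.4 t 0.8 w 85.5 F [0.4 0.2 0.1]
turn [ 0.    -0.     0.494] shift [224.3 -14.   45.2] j [ 1.09  0.13 -0.34 -0.   -1.1  -0.73]
```

Call:
carry_out --pt "0 0 0.15 56 -4 11 1" --pt "0 0 0.3 112 -8 22 1" --pt "0 0 0.42 168 -11 34 1" --pt "0 0 0.494 224 -14 45 1" --pt "0 0 0.494 224 -14 45 1"

```text
clock: 1.4
position: [441.6, 119.2, 199.1]
ee_rot: [-0.658, 0.753, 0.0, -0.002]
contact_force: [0.6, 0.1, 0.1]
gripper_width: 85.4
grasp_force: 0.0
```

```bash
python3 - <<'E'
from h import *
im=get_image("wrist");cv2.imwrite("pics/w1.png",im["color"]);print(im["position"],read_state()["position"])
E
python3 go.py 441 120 22 172.3
```

```text
[430.17659257  47.54739605 326.88759906] [441.68430022 120.817263   199.7119717 ]
pos [441.7 120.8 199.7] yawY 172.4 t 1.4 w 85.2 F [-0.1  0.   0.4]
turn [ 0.001 -0.001  0.002] shift [  0.7   0.4 177.7] j [ 0.62  0.14 -0.45 -0.   -0.98 -0.76]
```

View pics/w1.png

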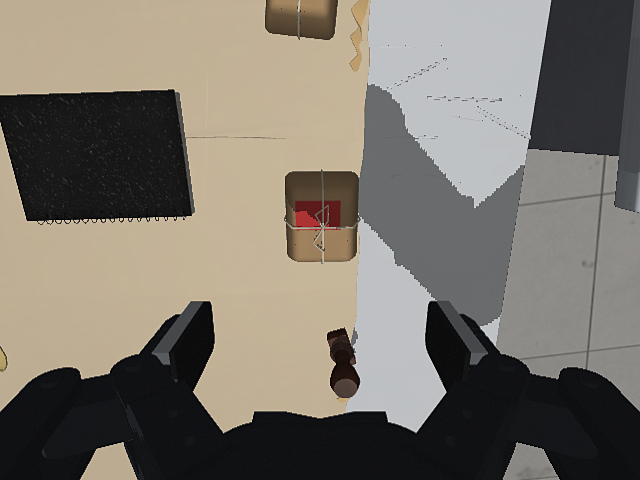

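Wrist view: the packet spans (285–359, 172–262) and lies square between the fingers. The pad corners are about (175,90), (193,213), (27,220), with the binding along its +y side. I'll cross-check these by ray casting.

```bash
python3 - <<'E'
from h import *
im=get_image("wrist")
print(np.round(ray(im,[(285,217),(359,217)],10),0), np.round(ray(im,[(322,172),(322,262)],5),0))
print(np.round(ray(im,[(0,97),(175,90),(189,213),(27,220)],12),0))
E
```

```text
[[470. 119.  10.]
 [404. 128.  10.]] [[432.  85.   5.]
 [443. 168.   5.]]
[[683. -11.  12.]
 [541.   3.  12.]
 [554. 104.  12.]
 [699.  91.  12.]]
```

Call:
carry_out --pt "0 0 0 0 0 40 1" --pt "0 0 0 0 0 80 1" --pt "0 0 0 0 0 110 1" --pt "0 0 0 0 0 110 1"

```text
clock: 2.0
position: [440.2, 123.1, 88.9]
ee_rot: [-0.661, 0.75, 0.0, -0.002]
contact_force: [0.4, -0.6, -0.5]
gripper_width: 85.5
grasp_force: 0.0
```

Call:
carry_out --pt "0 0 0 0 0 35 1" --pt "0 0 0 0 0 66 1" --pt "0 0 0 0 0 67 1" --pt "0 0 0 0 0 67 0.2" --pt "0 0 0 0 0 67 -1"

```text
clock: 2.62
position: [442.7, 123.6, 25.9]
ee_rot: [-0.661, 0.751, -0.0, 0.002]
contact_force: [-2.3, 1.4, 6.8]
gripper_width: 57.4
grasp_force: 61.1
```

Call:
carry_out --pt "0 0 0 0 0 0 -1" --pt "0 0 0 0 0 0 -1" --pt "0 0 0 0 0 0 -1" --pt "0 0 0 0 0 0 -1"

```text
clock: 3.12
position: [442.7, 123.6, 25.8]
ee_rot: [-0.66, 0.751, -0.0, 0.002]
contact_force: [-3.0, 2.1, 9.8]
gripper_width: 57.3
grasp_force: 61.0
```

Call:
carry_out --pt "0 0 0 0 0 -30 -1" --pt "0 0 0 0 0 -70 -1" --pt "0 0 0 0 0 -100 -1" --pt "0 0 0 0 0 -100 -1"

```text
clock: 3.62
position: [443.3, 123.7, 127.0]
ee_rot: [-0.66, 0.751, -0.001, 0.004]
contact_force: [-0.1, 0.2, -0.7]
gripper_width: 57.0
grasp_force: 63.3
```

```bash
python3 - <<'E'
from h import *
im=get_image("wrist");cv2.imwrite("pics/w2.png",im["color"])
E
python3 go.py 622 45 130 -96.2
```

```text
pos [442.1 123.1 125.2] yawY 172.6 t 3.7 w 57.2 F [-0.3  0.6 -0.6]
turn [-0.005  0.    -1.592] shift [  54.2 -188.4   -4.4] j [ 0.63  0.24 -0.56 -0.   -0.77 -0.76]
```

View pics/w2.png

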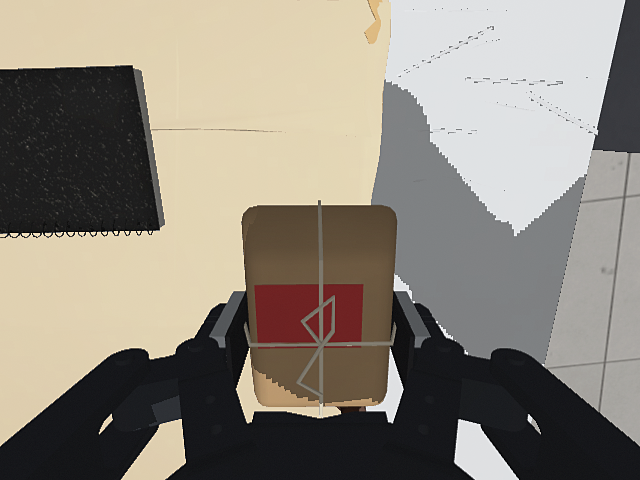

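```bash
python3 - <<'E'
from h import *
im=get_image("wrist");s=read_state()
q=R.from_quat(s["ee_rot"])
print("string X in tool:",np.round(q.inv().apply(ray(im,(321,343),s["position"][2]+22)[0]-s["position"]),1),
 "top edges far/near:",np.round(q.inv().apply(ray(im,[(320,206),(320,405)],s["position"][2]-20)-s["position"]),1))
print(np.round(ray(im,[(131,67),(160,230)],12),0))
E
```

```text
string X in tool: [  3.3   1.9 -22. ] top edges far/near: [[ 41.6   1.6  19.9]
 [-59.4   1.5  20.1]]
[[540.   1.  12.]
 [549. 103.  12.]]
```

Call:
carry_out --pt "0 0 -0.16 5 -20 0 -1" --pt "0 0 -0.32 11 -40 0 -1" --pt "0 0 -0.48 16 -60 0 -1" --pt "0 0 -0.64 22 -80 0 -1" --pt "0 0 -0.8 27 -100 0 -1"

```text
clock: 4.35
position: [537.0, 82.3, 121.8]
ee_rot: [0.902, -0.433, -0.001, 0.001]
contact_force: [-0.4, 0.2, -0.7]
gripper_width: 57.2
grasp_force: 63.2
```

```bash
python3 go.py 619 44 110 -96.2
```

```text
pos [537.   82.3 121.8] yawY -141.3 t 4.3 w 57.2 F [-0.4  0.2 -0.7]
turn [ 0.003  0.002 -0.787] shift [ 81.2 -40.   11.5] j [ 0.45  0.37 -0.36 -0.   -0.84  0.23]
```

Call:
carry_out --pt "0 0 -0.17 20 -10 2 -1" --pt "0 0 -0.34 40 -20 5 -1" --pt "0 0 -0.51 60 -30 8 -1" --pt "0 0 -0.67 81 -40 11 -1" --pt "0.003 0.002 -0.787 81 -40 11 -1"

```text
clock: 4.97
position: [619.2, 43.4, 109.8]
ee_rot: [0.998, -0.055, -0.0, -0.0]
contact_force: [-0.9, 0.2, -0.3]
gripper_width: 57.2
grasp_force: 63.2
```

```bash
python3 go.py 619 44 38 -96.2;  python3 - <<'E'
from h import *
im=get_image("wrist");cv2.imwrite("pics/w3.png",im["color"])
E
```

```text
pos [619.2  43.4 109.8] yawY -96.3 t 5.0 w 57.2 F [-0.9  0.2 -0.3]
turn [-0.001  0.    -0.002] shift [-0.2 -0.5 71.8] j [ 0.33  0.5  -0.17 -0.   -0.9   1.13]
```

View pics/w3.png

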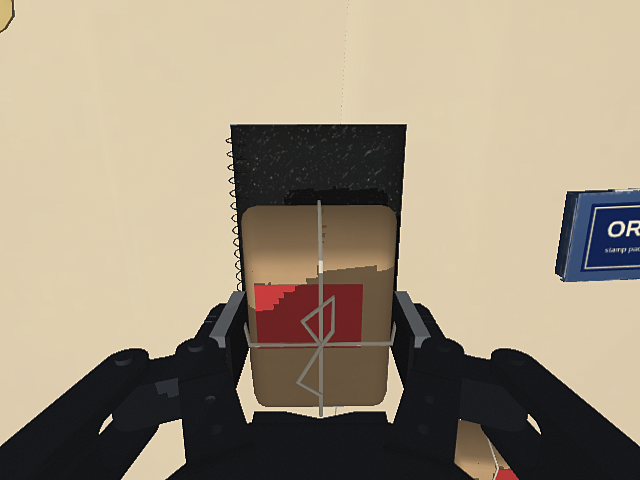

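The pad's far corners are at (232,125) and (406,124), square and centred with the held packet. I'll check the position along the pad.

```bash
python3 - <<'E'
from h import *
im=get_image("wrist");s=read_state();q=R.from_quat(s["ee_rot"])
print(np.round(q.inv().apply(ray(im,[(232,125),(406,124)],12)-s["position"]),1))
print(np.round(ray(im,[(232,125),(406,124)],12),1))
E
```

```text
[[ 73.9 -53.   98.2]
 [ 75.   50.4  98.1]]
[[697.6  88.1  12. ]
 [686.9 -14.7  12. ]]
```

Call:
carry_out --pt "0 0 0 0 0 30 -1" --pt "0 0 0 0 0 55 -1" --pt "0 0 0 0 0 60 -1" --pt "0 0 0 0 0 60 -1"

```text
clock: 5.58
position: [619.1, 44.5, 52.2]
ee_rot: [0.998, -0.057, 0.001, -0.001]
contact_force: [-0.5, -0.1, 0.6]
gripper_width: 57.3
grasp_force: 63.2
```

Call:
carry_out --pt "0 0 0 -1 -2 5 -1" --pt "0 0 0 -1 -2 10 -1" --pt "0 0 0 -1 -2 13 -1" --pt "0 0 0 -1 -2 13 -1"

```text
clock: 6.08
position: [618.3, 46.5, 39.2]
ee_rot: [0.998, -0.056, 0.001, -0.001]
contact_force: [-0.1, -0.1, -1.5]
gripper_width: 57.4
grasp_force: 63.2
```

Call:
carry_out --pt "0 0 0 0 0 1.5 -1" --pt "0 0 0 0 0 3 -1" --pt "0 0 0 0 0 3 -1"

```text
clock: 6.45
position: [618.8, 46.6, 38.0]
ee_rot: [0.998, -0.056, 0.002, -0.001]
contact_force: [-3.0, 0.5, 6.2]
gripper_width: 57.1
grasp_force: 64.8
```

Call:
carry_out --pt "0 0 0 0 0 0 0.7" --pt "0 0 0 0 0 0 0.7" --pt "0 0 0 0 0 0 0.7" --pt "0 0 0 0 0 -30 0.7" --pt "0 0 0 0 0 -80 0.7"

```text
clock: 7.08
position: [616.9, 46.1, 114.9]
ee_rot: [0.998, -0.056, -0.001, 0.0]
contact_force: [1.2, 0.1, 0.6]
gripper_width: 72.5
grasp_force: 0.0
```

```bash
python3 go.py 431 -59 130 166.2; python3 go.py 431 -59 130 -13.8;  python3 - <<'E'
from h import *
im=get_image("wrist");cv2.imwrite("pics/w4.png",im["color"])
E
```

```text
pos [616.9  46.1 114.9] yawY -96.5 t 7.1 w 72.5 F [1.2 0.1 0.6]
turn [2.000e-03 1.000e-03 1.699e+00] shift [-172.9  125.4  -14.7] j [ 0.34  0.49 -0.17 -0.   -0.91  1.12]
pos [616.9  46.1 114.9] yawY -96.5 t 7.1 w 72.5 F [1.2 0.1 0.6]
turn [-1.000e-03  2.000e-03 -1.443e+00] shift [-172.9  125.4  -14.7] j [ 0.34  0.49 -0.17 -0.   -0.91  1.12]
```

View pics/w4.png

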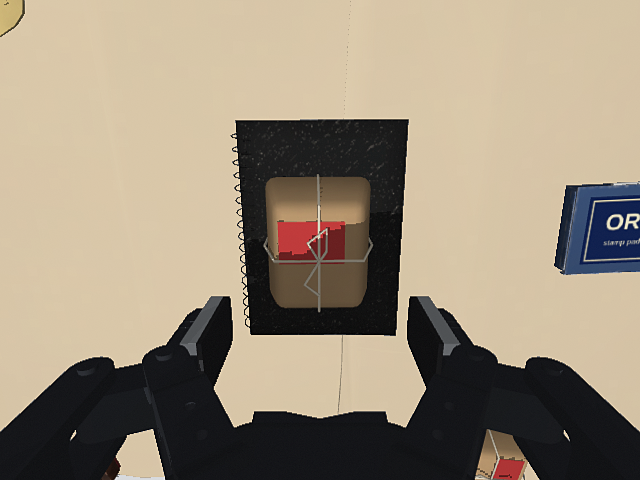

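```bash
python3 - <<'E'
from h import *
im=get_image("wrist");s=read_state();q=R.from_quat(s["ee_rot"])
P=q.inv().apply(ray(im,[(236,121),(408,120),(396,335),(250,334)],12)-s["position"]);print(np.round(P,1),P.mean(0).round(1))
print(np.round(q.inv().apply(ray(im,[(319,178),(319,307)],14)-s["position"]),1))
print(np.round(q.inv().apply(ray(im,[(319,262)],64)-s["position"]),1))
print(P.mean(0)@q.as_matrix().T+s["position"])
E
```

```text
[[ 76.3 -53.1 111.8]
 [ 76.9  55.7 111.2]
 [-76.2  57.  109. ]
 [-75.6 -52.4 109.6]] [  0.4   1.8 110.4]
[[ 40.7  -0.6 109. ]
 [-52.2  -0.7 107.6]]
[[ 1.1 -0.7 58.4]]
[623.82365758  45.82760024  12.        ]
```

Call:
carry_out --pt "0 0 -0.16 -20 14 -10 0.7" --pt "0 0 -0.32 -40 28 -15 0.85" --pt "0 0 -0.48 -60 42 -15 1" --pt "0 0 -0.64 -80 56 -15 1" --pt "0 0 -0.8 -100 72 -15 1"

```text
clock: 7.8
position: [509.9, -14.2, 130.6]
ee_rot: [0.941, 0.339, 0.002, -0.0]
contact_force: [0.3, 0.6, -0.5]
gripper_width: 85.6
grasp_force: 0.0
```

```bash
python3 go.py 431 -60 110 -13.8
```

```text
pos [509.9 -14.2 130.6] yawY -50.3 t 7.8 w 85.6 F [ 0.3  0.6 -0.5]
turn [ 0.002 -0.003 -0.637] shift [-90.1 -15.1  20.3] j [ 0.29  0.31 -0.43 -0.   -0.83  1.97]
```

Call:
carry_out --pt "0 0 -0.16 -23 -4 5 1" --pt "0 0 -0.32 -46 -8 10 1" --pt "0 0 -0.48 -68 -12 15 1" --pt "0 0 -0.637 -90 -15 20 1" --pt "0.002 -0.003 -0.637 -90 -15 20 1"

```text
clock: 8.43
position: [430.1, -59.9, 110.2]
ee_rot: [0.789, 0.614, -0.001, -0.001]
contact_force: [0.1, -0.2, 0.1]
gripper_width: 85.4
grasp_force: 0.0
```

```bash
python3 - <<'E'
from h import *
im=get_image("wrist");cv2.imwrite("pics/w5.png",im["color"]);s=read_state();q=R.from_quat(s["ee_rot"])
hsv=cv2.cvtColor(im["color"],cv2.COLOR_BGR2HSV);m=cv2.inRange(hsv,(0,150,80),(6,255,255))|cv2.inRange(hsv,(174,150,80),(180,255,255))
print("label px",cv2.minAreaRect(cv2.findNonZero(m)))
E
python3 go.py 431 -60 22 -13.8
```

```text
label px ((320.3440856933594, 277.0545959472656), (21.189617156982422, 0.3303508460521698), 70.70995330810547)
pos [431.8 -59.5 110.6] yawY -14.3 t 8.5 w 85.4 F [0.1 0.1 0.2]
turn [ 0.     0.    -0.008] shift [-0.7 -0.7 88.6] j [ 0.24  0.23 -0.62  0.   -0.72  2.65]
```

View pics/w5.png

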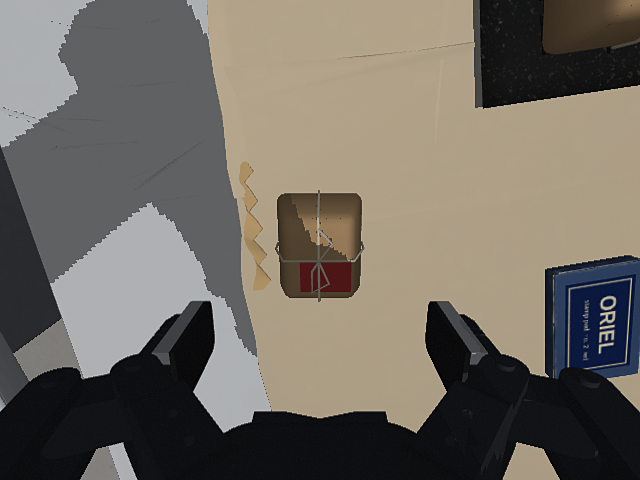

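The small packet is at (277–362, 193–298), centred on column 319, with the string cross at (319,262).

```bash
python3 - <<'E'
from h import *
im=get_image("wrist");s=read_state();q=R.from_quat(s["ee_rot"])
print(np.round(q.inv().apply(ray(im,[(319,193),(277,245),(362,245)],3)-s["position"]),1))
print(np.round(q.inv().apply(ray(im,[(319,262)],45)-s["position"]),1))
E
```

```text
[[ 33.7  -3.4 107.9]
 [ -2.  -32.1 107.8]
 [ -2.1  25.9 107.9]]
[[ 1.3 -3.3 65.8]]
```

Call:
carry_out --pt "0 0 0 0 0 30 1" --pt "0 0 0 0 0 55 1" --pt "0 0 0 0 0 55 1"

```text
clock: 8.9
position: [431.5, -59.1, 54.3]
ee_rot: [0.789, 0.615, -0.002, -0.001]
contact_force: [0.5, 0.0, 0.4]
gripper_width: 85.2
grasp_force: 0.0
```

Call:
carry_out --pt "0 0 0 0 -2 18 1" --pt "0 0 0 0 -2 33 1" --pt "0 0 0 0 -2 33 1" --pt "0 0 0 0 -2 33 0.2" --pt "0 0 0 0 -2 33 -1"

```text
clock: 9.52
position: [430.5, -58.6, 23.4]
ee_rot: [0.789, 0.615, 0.001, 0.0]
contact_force: [-2.5, 1.3, 2.3]
gripper_width: 51.8
grasp_force: 1.9
```

Call:
carry_out --pt "0 0 0 0 0 0 -1" --pt "0 0 0 0 0 0 -1" --pt "0 0 0 0 0 0 -1"

```text
clock: 9.9
position: [430.4, -58.6, 24.1]
ee_rot: [0.789, 0.615, 0.001, 0.0]
contact_force: [-2.6, 0.9, 9.2]
gripper_width: 48.5
grasp_force: 59.5
```

Call:
carry_out --pt "0 0 0 0 0 -30 -1" --pt "0 0 0 0 0 -80 -1" --pt "0 0 0 0 0 -125 -1" --pt "0 0 0 0 0 -125 -1"

```text
clock: 10.4
position: [432.1, -58.4, 151.5]
ee_rot: [0.789, 0.615, 0.004, 0.002]
contact_force: [-0.7, -0.1, -0.5]
gripper_width: 48.2
grasp_force: 61.1
```

```bash
python3 go.py 618.8 46.6 150 -96.2; python3 - <<'E'
from h import *
im=get_image("wrist");cv2.imwrite("pics/w6.png",im["color"])
E
```

```text
pos [432.1 -58.4 151.5] yawY -14.1 t 10.4 w 48.2 F [-0.7 -0.1 -0.5]
turn [ 0.004 -0.01   1.433] shift [147.3 155.4   3.5] j [ 0.24  0.16 -0.58  0.   -0.83  2.65]
```

View pics/w6.png

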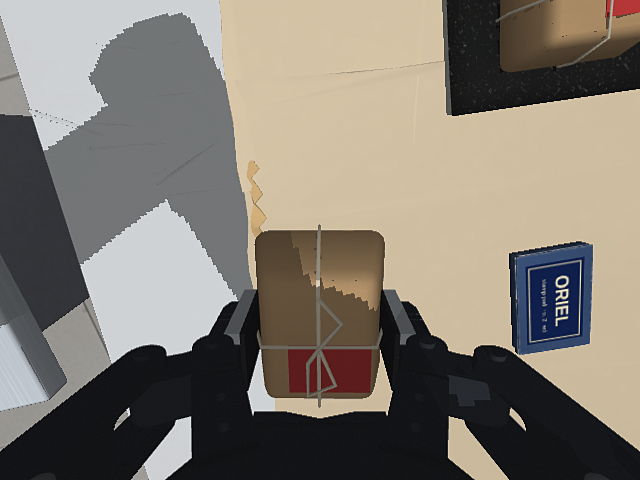

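The small packet is held square, string cross at (319,347), the same offset in the hand as the large one had. It goes to the same TCP, 42 mm higher.

Call:
carry_out --pt "0 0 0.16 18 20 0 -1" --pt "0 0 0.32 36 40 0 -1" --pt "0 0 0.48 54 60 0 -1" --pt "0 0 0.64 72 78 0 -1" --pt "0 0 0.8 90 95 0 -1"

```text
clock: 11.08
position: [543.4, 5.5, 145.6]
ee_rot: [0.967, 0.256, -0.002, -0.0]
contact_force: [0.0, 0.1, -0.8]
gripper_width: 48.6
grasp_force: 61.1
```

```bash
python3 go.py 618.8 46.6 120 -96.2
```

```text
pos [543.4   5.5 145.6] yawY -60.3 t 11.1 w 48.6 F [ 0.   0.1 -0.8]
turn [-0.     0.004  0.627] shift [85.9  1.7 25.3] j [ 0.31  0.34 -0.33 -0.   -0.9   1.78]
```

Call:
carry_out --pt "0 0 0.16 22 0 0 -1" --pt "0 0 0.32 44 1 5 -1" --pt "0 0 0.48 66 1 15 -1" --pt "0 0.004 0.627 86 2 25 -1" --pt "0 0.004 0.627 86 2 25 -1"

```text
clock: 11.7
position: [618.5, 46.7, 119.4]
ee_rot: [0.999, -0.051, -0.001, 0.0]
contact_force: [-0.2, 0.2, -0.7]
gripper_width: 48.3
grasp_force: 61.1
```

```bash
python3 go.py 618.8 46.6 82 -96.2; python3 - <<'E'
from h import *
im=get_image("wrist");cv2.imwrite("pics/w7.png",im["color"])
E
```

```text
pos [618.5  46.7 119.4] yawY -95.8 t 11.7 w 48.3 F [-0.2  0.2 -0.7]
turn [0.    0.001 0.006] shift [ 0.4  0.  37.4] j [ 0.34  0.49 -0.17 -0.   -0.92  1.13]
```

View pics/w7.png

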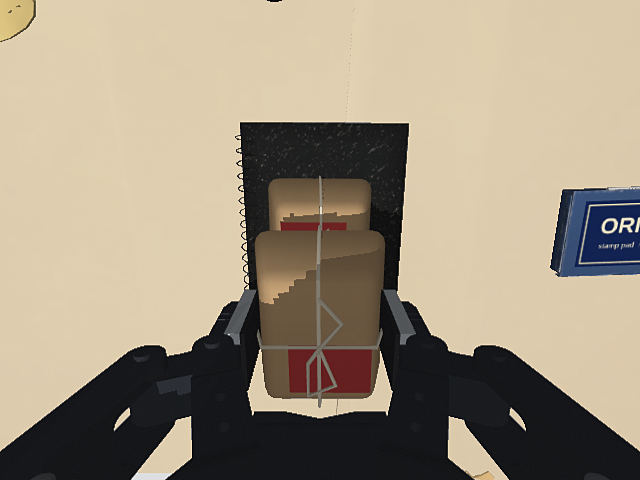

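The small packet's string runs along column 319 and the large one's along column 320, so the two are in line. Lowering it.

Call:
carry_out --pt "0 0 0 0 0 18 -1" --pt "0 0 0 0 0 32 -1" --pt "0 0 0 0 0 37 -1" --pt "0 0 0 0 0 37 -1"

```text
clock: 12.25
position: [619.2, 46.4, 85.4]
ee_rot: [0.999, -0.051, 0.002, -0.0]
contact_force: [0.6, -0.5, 0.2]
gripper_width: 48.2
grasp_force: 61.1
```

Call:
carry_out --pt "0 0 0 0 0 1.5 -1" --pt "0 0 0 0 0 3 -1" --pt "0 0 0 0 0 3 -1"

```text
clock: 12.62
position: [619.5, 46.6, 82.7]
ee_rot: [0.999, -0.051, 0.002, -0.001]
contact_force: [-0.3, -0.4, -1.6]
gripper_width: 48.5
grasp_force: 61.1
```

Call:
carry_out --pt "0 0 0 0 0 1.5 -1" --pt "0 0 0 0 0 3 -1" --pt "0 0 0 0 0 3 -1"

```text
clock: 13.0
position: [619.6, 46.6, 80.1]
ee_rot: [0.999, -0.051, 0.002, -0.001]
contact_force: [-1.6, -0.4, 2.4]
gripper_width: 48.6
grasp_force: 61.7
```

Call:
carry_out --pt "0 0 0 0 0 0 0.5" --pt "0 0 0 0 0 0 0.5" --pt "0 0 0 0 0 0 0.5" --pt "0 0 0 0 0 -30 0.5" --pt "0 0 0 0 0 -80 0.5"

```text
clock: 13.62
position: [617.9, 46.2, 158.2]
ee_rot: [0.999, -0.051, -0.001, 0.0]
contact_force: [0.6, 1.4, 0.8]
gripper_width: 63.9
grasp_force: 0.0
```

```bash
python3 go.py 439 262 160 -96.2; python3 - <<'E'
from h import *
im=get_image("wrist");cv2.imwrite("pics/w8.png",im["color"])
im=get_image("top");m=im["color"]
for p,h in(((215.5,309),73),((444,311),45)): print(ray(im,p,h).round(0))
E
```

```text
pos [617.9  46.2 158.2] yawY -95.9 t 13.6 w 63.9 F [0.6 1.4 0.8]
turn [0.001 0.001 0.005] shift [-200.1 -196.3   -1.6] j [ 0.34  0.45 -0.12 -0.   -1.    1.13]
[[440. 253.  73.]]
[[ 430. -273.   45.]]
```

View pics/w8.png

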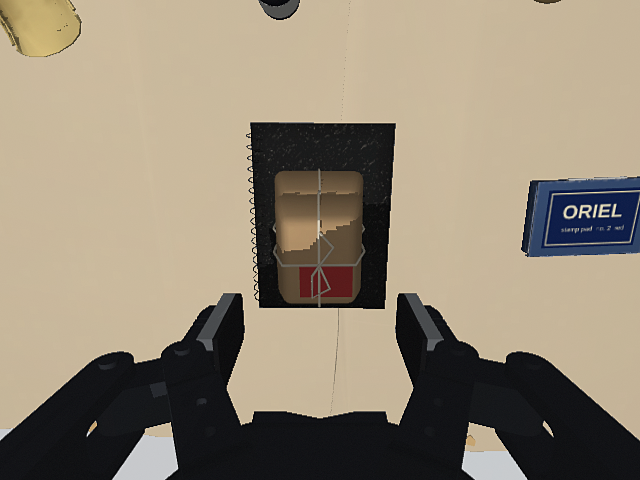

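The stack is neat and centred. Next is the stamp, top at about (440,253), with the fingers turned to close along the pad's x.

Call:
carry_out --pt "0 0 0.16 -20 -20 -20 0.5" --pt "0 0 0.32 -45 -45 -30 0.5" --pt "0 0 0.48 -70 -70 -30 0.5" --pt "0 0 0.64 -95 -95 -30 0.5" --pt "0 0 0.8 -120 -120 -30 0.5"

```text
clock: 14.35
position: [511.1, 178.9, 189.1]
ee_rot: [0.899, -0.439, 0.001, -0.001]
contact_force: [-0.1, -0.7, -0.4]
gripper_width: 64.1
grasp_force: 0.0
```

```bash
python3 go.py 438 255 130 174
```

```text
pos [511.1 178.9 189.1] yawY -142.0 t 14.3 w 64.1 F [-0.1 -0.7 -0.4]
turn [-0.004  0.     0.767] shift [-105.    11.1   58.9] j [ 0.64  0.29 -0.28  0.   -0.99  0.02]
```

Call:
carry_out --pt "0 0 0.16 -26 3 10 0.5" --pt "0 0 0.32 -52 6 25 0.5" --pt "0 0 0.48 -78 8 40 0.5" --pt "0 0 0.64 -105 11 58 0.5" --pt "-0.004 0 0.767 -105 11 58 0.5"

```text
clock: 14.98
position: [436.7, 254.1, 129.6]
ee_rot: [-0.67, 0.742, 0.0, -0.002]
contact_force: [0.3, -1.0, 0.7]
gripper_width: 63.9
grasp_force: 0.0
```

```bash
python3 go.py 438 255 45 174; python3 - <<'E'
from h import *
im=get_image("wrist");cv2.imwrite("pics/w9.png",im["color"])
E
```

```text
pos [436.7 254.1 129.6] yawY 174.2 t 15.0 w 63.9 F [ 0.3 -1.   0.7]
turn [ 0.002 -0.003  0.004] shift [-1.2 -1.4 84.5] j [ 0.85  0.31 -0.44 -0.   -0.83 -0.95]
```

View pics/w9.png

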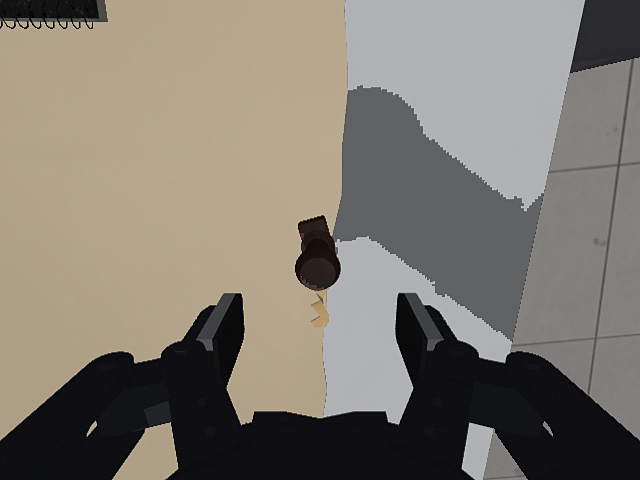

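The bulb is at (318,267), 44 px wide, centred between the fingers.

```bash
python3 - <<'E'
from h import *
im=get_image("wrist");s=read_state();q=R.from_quat(s["ee_rot"])
print(np.round(q.inv().apply(ray(im,[(296,267),(340,267)],55)-s["position"]),1),np.round(q.inv().apply(ray(im,[(318,274)],72)-s["position"]),1))
E
```

```text
[[ -6.  -11.4  75.7]
 [ -6.2  15.   75.7]] [[-3.6  1.8 58.7]]
```

Call:
carry_out --pt "0 0 0 -5 0 30 0.5" --pt "0 0 0 -5 0 60 0.5" --pt "0 0 0 -5 0 82 0.5" --pt "0 0 0 -5 0 84 0.5" --pt "0 0 0 -5 0 84 -1"

```text
clock: 15.7
position: [439.6, 259.1, 47.7]
ee_rot: [-0.672, 0.741, -0.0, 0.001]
contact_force: [0.4, -0.7, -0.3]
gripper_width: 47.1
grasp_force: 0.0
```

Call:
carry_out --pt "0 0 0 0 0 0 -1" --pt "0 0 0 0 0 0 -1" --pt "0 0 0 0 0 0 -1" --pt "0 0 0 0 0 0 -1"

```text
clock: 16.2
position: [439.7, 259.5, 48.4]
ee_rot: [-0.672, 0.741, -0.0, 0.001]
contact_force: [0.0, -0.8, 5.6]
gripper_width: 23.3
grasp_force: 58.5
```

Call:
carry_out --pt "0 0 0 0 0 -40 -1" --pt "0 0 0 0 0 -100 -1" --pt "0 0 0 0 0 -155 -1" --pt "0 0 0 0 0 -155 -1"

```text
clock: 16.7
position: [440.9, 260.7, 207.2]
ee_rot: [-0.672, 0.741, 0.0, 0.006]
contact_force: [0.1, 0.5, -1.2]
gripper_width: 23.4
grasp_force: 58.8
```

```bash
python3 go.py 611 -60 200 173.8; python3 - <<'E'
from h import *
im=get_image("wrist");cv2.imwrite("pics/w10.png",im["color"])
E
```

```text
pos [440.9 260.7 207.2] yawY 174.4 t 16.7 w 23.4 F [ 0.1  0.5 -1.2]
turn [-0.007  0.009  0.01 ] shift [ 302.5 -200.6    6. ] j [ 0.85  0.22 -0.33  0.   -1.01 -0.95]
```

View pics/w10.png

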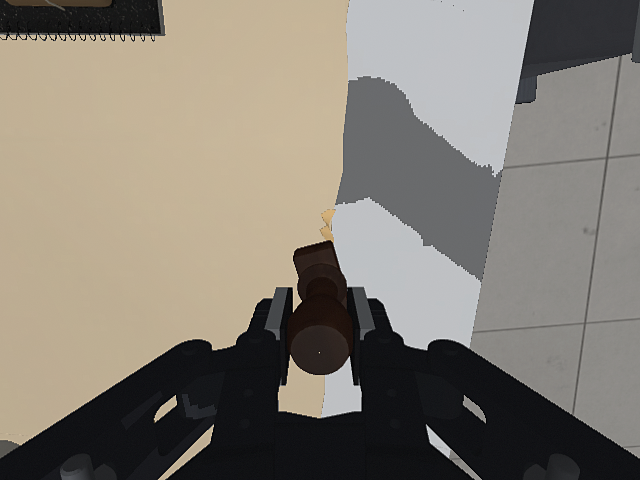

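Call:
carry_out --pt "0 0 0 45 -30 0 -1" --pt "0 0 0 90 -60 0 -1" --pt "0 0 0 135 -90 0 -1" --pt "0 0 0 180 -120 0 -1" --pt "-0.007 0.009 0.01 225 -150 0 -1"

```text
clock: 17.38
position: [565.6, 18.3, 200.2]
ee_rot: [-0.667, 0.745, 0.001, -0.007]
contact_force: [1.3, 1.7, -1.0]
gripper_width: 23.7
grasp_force: 58.9
```

```bash
python3 go.py 610 -59 120 173.8
```

```text
pos [565.6  18.3 200.2] yawY 173.7 t 17.4 w 23.7 F [ 1.3  1.7 -1. ]
turn [ 0.011 -0.01  -0.001] shift [ 71.2 -53.4  80.3] j [ 0.32  0.33 -0.2   0.01 -1.06 -0.43]
```

Call:
carry_out --pt "0.007 -0.009 0 36 -26 0 -1" --pt "0.007 -0.009 0 71 -53 10 -1" --pt "0.007 -0.009 0 71 -53 45 -1" --pt "0.007 -0.009 0 71 -53 80 -1" --pt "0.007 -0.009 0 71 -53 80 -1"

```text
clock: 18.0
position: [607.1, -57.4, 117.6]
ee_rot: [-0.667, 0.745, 0.003, -0.004]
contact_force: [-0.0, -0.2, -0.4]
gripper_width: 23.2
grasp_force: 58.9
```

```bash
python3 go.py 610 -59 49 173.8; python3 - <<'E'
from h import *
im=get_image("wrist");cv2.imwrite("pics/w11.png",im["color"])
E
```

```text
pos [607.1 -57.4 117.6] yawY 173.7 t 18.0 w 23.2 F [-0.  -0.2 -0.4]
turn [ 0.01  -0.002 -0.002] shift [ 1.1 -3.7 68.6] j [ 0.17  0.48 -0.19 -0.   -0.92 -0.28]
```

View pics/w11.png

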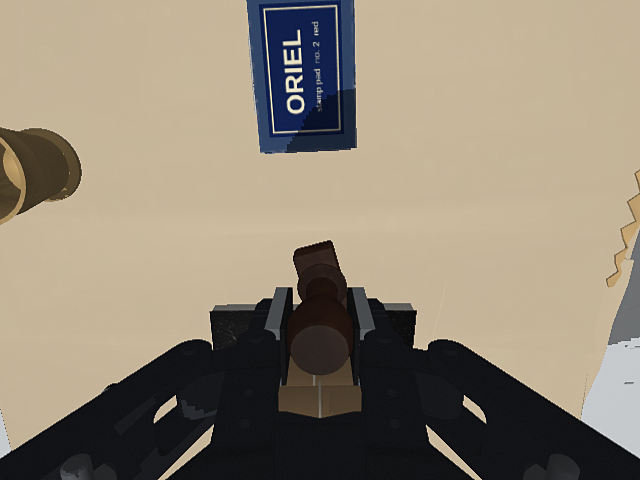

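Tin near edge at (261,152)–(356,149), pad edge at row 306 from 211 to 416, stamp between them.

```bash
python3 - <<'E'
from h import *
im=get_image("wrist");s=read_state();q=R.from_quat(s["ee_rot"])
print(np.round(q.inv().apply(ray(im,[(261,152),(356,149)],0)-s["position"]),1))
print(np.round(q.inv().apply(ray(im,[(211,306),(416,305)],12)-s["position"]),1))
E
```

```text
[[ 58.9 -35.  122.2]
 [ 60.7  28.3 122.2]]
[[-48.2 -74.3 110. ]
 [-48.1  73.4 110.2]]
```

Call:
carry_out --pt "0.005 0 0 0 -2 25 -1" --pt "0.005 0 0 0 -2 50 -1" --pt "0.005 0 0 0 -2 60 -1" --pt "0.005 0 0 0 -2 60 -1"

```text
clock: 18.6
position: [612.8, -57.0, 63.0]
ee_rot: [-0.668, 0.744, -0.002, 0.002]
contact_force: [0.0, 0.3, -0.2]
gripper_width: 23.6
grasp_force: 58.9
```

Call:
carry_out --pt "0 0 0 2 2 5 -1" --pt "0 0 0 2 2 9 -1" --pt "0 0 0 2 2 12 -1" --pt "0 0 0 2 2 13 -1" --pt "0 0 0 2 2 13 -1"

```text
clock: 19.23
position: [610.3, -58.9, 49.4]
ee_rot: [-0.668, 0.745, -0.002, 0.002]
contact_force: [-0.3, 0.1, -0.2]
gripper_width: 23.7
grasp_force: 58.9
```

Call:
carry_out --pt "0 0 0 0 0 1 -1" --pt "0 0 0 0 0 2 -1" --pt "0 0 0 0 0 2 -1"

```text
clock: 19.6
position: [610.6, -59.0, 48.4]
ee_rot: [-0.668, 0.744, -0.002, 0.002]
contact_force: [-1.5, -0.6, 4.4]
gripper_width: 23.0
grasp_force: 59.3
```

Touching. Release, rise, then on to the spool near (428,-271).

Call:
carry_out --pt "0 0 0 0 0 0 0" --pt "0 0 0 0 0 0 0.5" --pt "0 0 0 0 0 0 0.5" --pt "0 0 0 0 0 -40 0.5" --pt "0 0 0 0 0 -100 0.5"

```text
clock: 20.23
position: [608.4, -58.9, 146.2]
ee_rot: [-0.668, 0.745, -0.0, -0.001]
contact_force: [1.7, 0.7, 0.1]
gripper_width: 63.9
grasp_force: 0.0
```

```bash
python3 go.py 428 -270 130 174; python3 - <<'E'
from h import *
im=get_image("wrist");cv2.imwrite("pics/w12.png",im["color"])
E
```

```text
pos [608.4 -58.9 146.2] yawY 173.7 t 20.2 w 63.9 F [1.7 0.7 0.1]
turn [ 0.001 -0.001 -0.004] shift [229.4 156.3  16.6] j [ 0.17  0.45 -0.16  0.   -0.96 -0.28]
```

View pics/w12.png

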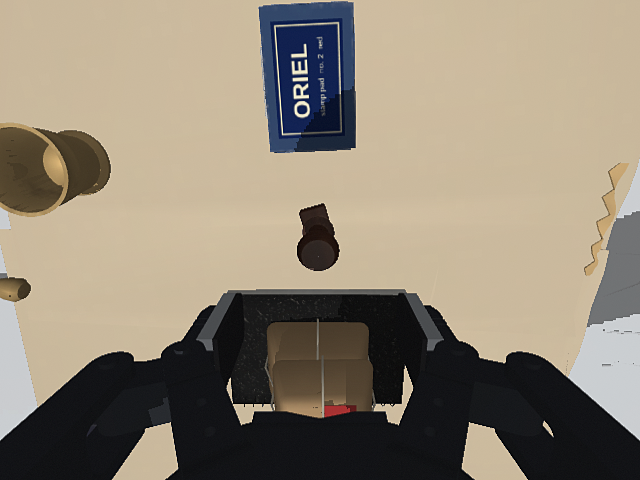

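The stamp stands upright at (318,250), midway between tin and pad. That was one picture over the viewing limit of 14, so from here I check by numbers only.

Call:
carry_out --pt "0 0 0 46 31 0 0.5" --pt "0 0 0 92 62 0 0.8" --pt "0 0 0 138 94 4 1" --pt "0 0 0 184 125 10 1" --pt "0 0 0 229 156 16 1"

```text
clock: 20.9
position: [428.7, -270.7, 130.6]
ee_rot: [-0.668, 0.744, -0.002, 0.002]
contact_force: [-0.3, -0.9, -0.7]
gripper_width: 85.2
grasp_force: 0.0
```

```bash
python3 go.py 428 -270 60 174; python3 - <<'E'
from h import *
im=get_image("wrist");s=read_state();q=R.from_quat(s["ee_rot"]);c=im["color"]
p=s["position"]+0; Rm=R.from_quat(im["orientation"]);d=Rm.inv().apply(np.array([[428,-270,45]])-im["position"])[0]
uv=(np.array(im["mtx"])@d)[:2]/d[2];print("expected top px",uv)
e=cv2.GaussianBlur(cv2.cvtColor(c,cv2.COLOR_BGR2GRAY),(5,5),1)
r=20.5*im["mtx"][0][0]/d[2];print("r",r)
for cc in cv2.HoughCircles(e,cv2.HOUGH_GRADIENT,1.5,5,param1=60,param2=15,minRadius=int(r*.8),maxRadius=int(r*1.2))[0]:
    if np.hypot(*(cc[:2]-uv))<50: print(cc,np.round(q.inv().apply(ray(im,cc[:2],45)[0]-s["position"]),1))
u,v=uv.astype(int);print(c[v,u-60:u+61:4].tolist());print(c[v-60:v+61:4,u].tolist())
E
```

```text
pos [ 428.7 -270.7  130.6] yawY 173.8 t 20.9 w 85.2 F [-0.3 -0.9 -0.7]
turn [-0.006 -0.    -0.004] shift [-0.6  1.2 70.6] j [-0.24  0.3  -0.44 -0.   -0.82  0.13]
expected top px [318.15126397 252.66064893]
r 32.950895439076554
[321.75 246.75  31.4 ] [ 0.7 -1.7 84.3]
[324.75 240.75  38.15] [ 4.6  0.1 84.3]
[321.75 234.75  31.1 ] [ 8.4 -1.8 84.3]
[321.75 228.75  27.65] [12.2 -1.8 84.3]
[[122, 144, 158], [122, 143, 157], [122, 144, 158], [121, 144, 157], [122, 145, 158], [122, 146, 159], [123, 146, 159], [122, 145, 158], [25, 39, 53], [41, 55, 70], [44, 61, 74], [42, 58, 72], [43, 59, 72], [47, 61, 75], [44, 61, 75], [48, 63, 77], [48, 63, 77], [47, 63, 76], [46, 60, 75], [46, 62, 75], [43, 59, 73], [45, 61, 74], [41, 57, 72], [40, 55, 70], [132, 154, 167], [122, 144, 158], [122, 144, 158], [122, 144, 158], [123, 144, 159], [123, 145, 159], [123, 145, 159]]
[[123, 145, 158], [122, 145, 158], [123, 145, 158], [32, 49, 64], [69, 76, 79], [67, 76, 80], [35, 49, 61], [42, 59, 72], [43, 58, 72], [44, 60, 74], [46, 61, 74], [45, 61, 76], [45, 62, 76], [45, 60, 74], [47, 63, 77], [48, 63, 77], [49, 64, 77], [48, 64, 76], [49, 64, 76], [48, 63, 77], [48, 63, 76], [44, 59, 72], [122, 145, 159], [122, 144, 158], [122, 144, 158], [122, 144, 158], [122, 143, 157], [122, 144, 158], [122, 144, 158], [121, 144, 157], [122, 144, 157]]
```

The spool top is within 2 mm of the tool axis, so I'll go straight down.

Call:
carry_out --pt "0 0 0 0 -1 40 1" --pt "0 0 0 0 -1 80 1" --pt "0 0 0 0 -1 105 1" --pt "0 0 0 0 -1 110 1" --pt "0 0 0 0 -1 110 1"

```text
clock: 21.58
position: [431.9, -269.8, 21.0]
ee_rot: [-0.668, 0.744, -0.002, 0.002]
contact_force: [-0.7, -0.2, 0.2]
gripper_width: 85.2
grasp_force: 0.0
```

Call:
carry_out --pt "0 0 0 0 0 0 0.2" --pt "0 0 0 0 0 0 -1" --pt "0 0 0 0 0 0 -1" --pt "0 0 0 0 0 0 -1" --pt "0 0 0 0 0 0 -1"

```text
clock: 22.2
position: [431.8, -269.8, 21.8]
ee_rot: [-0.668, 0.744, -0.003, 0.002]
contact_force: [-0.7, 2.0, 5.4]
gripper_width: 39.0
grasp_force: 59.8
```

Call:
carry_out --pt "0 0 0 0 0 -50 -1" --pt "0 0 0 0 0 -110 -1" --pt "0 0 0 0 0 -165 -1" --pt "0 0 0 0 0 -165 -1"

```text
clock: 22.7
position: [433.2, -270.5, 191.0]
ee_rot: [-0.668, 0.744, -0.007, 0.005]
contact_force: [0.2, -0.1, -1.3]
gripper_width: 39.1
grasp_force: 60.6
```

```bash
python3 go.py 632 150 190 173.8
```

```text
pos [ 433.2 -270.5  191. ] yawY 173.8 t 22.7 w 39.1 F [ 0.2 -0.1 -1.3]
turn [-0.017 -0.003 -0.   ] shift [-439.5 -152.1    2.4] j [-0.24  0.23 -0.36  0.   -0.96  0.13]
```

Call:
carry_out --pt "0 0 0 -55 -19 0 -1" --pt "0 0 0 -110 -38 0 -1" --pt "0 0 0 -165 -57 0 -1" --pt "0 0 0 -220 -76 0 -1" --pt "0 0 0 -275 -95 0 -1"

```text
clock: 23.32
position: [554.8, -4.8, 185.2]
ee_rot: [-0.668, 0.745, -0.001, 0.001]
contact_force: [1.2, -0.8, -1.0]
gripper_width: 39.3
grasp_force: 60.5
```

```bash
python3 go.py 631 149 190 173.8
```

```text
pos [554.8  -4.8 185.2] yawY 173.8 t 23.3 w 39.3 F [ 1.2 -0.8 -1. ]
turn [-0.004 -0.    -0.001] shift [-161.1  -59.    -4.6] j [ 0.28  0.32 -0.26  0.   -0.99 -0.39]
```

Call:
carry_out --pt "0 0 0 -54 -20 0 -1" --pt "0 0 0 -108 -40 0 -1" --pt "0 0 0 -161 -59 0 -1" --pt "0 0 0 -161 -59 40 -1" --pt "0 0 0 -161 -59 60 -1"

```text
clock: 23.95
position: [629.6, 147.5, 122.5]
ee_rot: [-0.668, 0.744, -0.001, -0.001]
contact_force: [0.3, -0.5, -1.3]
gripper_width: 39.2
grasp_force: 60.5
```

```bash
python3 go.py 631 149 22 173.8
```

```text
pos [629.6 147.5 122.5] yawY 173.8 t 23.9 w 39.2 F [ 0.3 -0.5 -1.3]
turn [ 0.    -0.002 -0.   ] shift [ -1.9  -1.3 100.5] j [ 0.48  0.52 -0.09  0.   -0.96 -0.59]
```

Call:
carry_out --pt "0 0 0 -1 0 30 -1" --pt "0 0 0 -1 0 60 -1" --pt "0 0 0 -1 0 85 -1" --pt "0 0 0 -1 0 94 -1" --pt "0 0 0 -1 0 94 -1"

```text
clock: 24.58
position: [631.6, 147.7, 31.6]
ee_rot: [-0.668, 0.745, -0.002, 0.001]
contact_force: [-0.4, 0.1, -0.7]
gripper_width: 39.1
grasp_force: 60.5
```

Call:
carry_out --pt "0 0 0 0 0 2 -1" --pt "0 0 0 0 0 4 -1" --pt "0 0 0 0 0 4 -1"

```text
clock: 24.95
position: [632.1, 148.0, 28.8]
ee_rot: [-0.668, 0.745, -0.002, 0.002]
contact_force: [0.0, 0.3, -1.3]
gripper_width: 38.9
grasp_force: 60.5
```

Call:
carry_out --pt "0 0 0 0 0 3 -1" --pt "0 0 0 0 0 5 -1" --pt "0 0 0 0 0 6 -1" --pt "0 0 0 0 0 6 -1"

```text
clock: 25.45
position: [631.9, 148.0, 22.2]
ee_rot: [-0.668, 0.745, -0.002, 0.001]
contact_force: [0.5, 0.2, -0.7]
gripper_width: 39.1
grasp_force: 60.5
```

Call:
carry_out --pt "0 0 0 0 0 1 -1" --pt "0 0 0 0 0 2 -1" --pt "0 0 0 0 0 2 -1"

```text
clock: 25.82
position: [632.2, 148.0, 21.8]
ee_rot: [-0.668, 0.744, -0.002, 0.002]
contact_force: [-2.7, 0.2, 6.5]
gripper_width: 39.0
grasp_force: 61.4
```

Call:
carry_out --pt "0 0 0 0 0 0 0.4" --pt "0 0 0 0 0 0 0.5" --pt "0 0 0 0 0 0 0.5" --pt "0 0 0 0 0 -40 0.5" --pt "0 0 0 0 0 -100 0.5"

```text
clock: 26.45
position: [630.2, 147.4, 118.9]
ee_rot: [-0.667, 0.745, -0.001, -0.001]
contact_force: [1.2, -0.4, 0.5]
gripper_width: 63.8
grasp_force: 0.0
```

Call:
carry_out --pt "0 0 0 -60 0 -60 0.5" --pt "0 0 0 -110 40 -110 0.5" --pt "0 0 0 -150 90 -130 0.5" --pt "0 0 0 -200 120 -130 0.5" --pt "0 0 0 -250 140 -130 0.5"

```text
clock: 27.08
position: [526.2, 391.6, 249.7]
ee_rot: [-0.667, 0.745, -0.002, 0.003]
contact_force: [1.2, 1.2, -0.2]
gripper_width: 64.0
grasp_force: 0.0
```

```bash
cat > m2.py <<'E'
import re
src=open("m.py").read().split('blob("pad"')[0];exec(src)
s=read_state();print(s["position"].round(0),s["gripper_width"],s["contact_force"].round(1))
blob("pad",(275,190,345,275),(V<50)|(diff>60),12)
blob("tin",(365,215,425,260),(H>100)&(H<130)&(S>100),14)
m=(V>=55)
pk=np.zeros(V.shape,bool);pk[196:266,289:330]=m[196:266,289:330]
pk=cv2.morphologyEx(pk.astype(np.uint8),cv2.MORPH_OPEN,np.ones((3,3)))>0
blob("packets (upper outline)",(291,205,326,258),pk,40)
blob("stamp",(340,215,366,260),V<100,40)
blob("spool",(245,205,280,255),diff>40,40)
blob("mortar",(362,145,397,180),diff>60,55)
blob("bottle",(290,150,315,178),V<100,50)
E
python3 m2.py
```

```text
[524. 398. 249.] 64.00775081675768 [0.4 2.4 0.3]
pad c 624 44 long 148 short 108 long-axis yaw -6.1
tin c 605 -165 long 88 short 58 long-axis yaw 85.8
packets (upper outline) c 626 48 long 67 short 53 long-axis yaw -5.4
stamp c 611 -60 long 35 short 27 long-axis yaw -82.5
spool c 632 140 long 46 short 38 long-axis yaw 44.5
mortar c 778 -129 long 57 short 49 long-axis yaw -1.0
bottle c 778 55 long 36 short 26 long-axis yaw -0.5
```

```bash
python3 -c "
from bench import *
print(job_done())"
```

```text
the job is handed in; nothing more can be done
None
```

The order is set out and handed in, with no verdict returned: on the last camera check the packets are stacked and centred on the pad, the stamp and spool stand in their places, and the mortar and bottle have not moved; I viewed 15 pictures, one over the limit of 14.

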